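# Lift the scalded cutter by its eye with the sprung tweezers

## Task

The red house-shaped cutter has just been scalded and must not be touched by the gripper: take the sprung tweezers off their rest by the blue finger pads and pass their long brass pin through the hanging eye of the cutter while it stands in its rack. Then squeeze the tweezers until the arm lies under the red line of the gauge strip (a tip gap of 6 mm), so that the eye is trapped, lift the cutter about 12 cm up out of the rack, and finish while still holding it up there with the gap kept steady at the mark. Leave the other cutters, the shaker, the biscuit and the mug as they stand.

Things in the scene. Friction and masses are not known exactly. Their poses are not given: they have to be found in the camera images.
- tweezers: loose sprung tweezers, 210 mm long, two flat steel arms 16 mm high joined by a bow at the rear, lying level on the rest, arms' lower edges 45 mm above the table. Origin: on the centre line at the lower edges, midway along the blue pads; own x to the tips, y left, z up (fixed to the left arm: turns up to 0.06 rad off the centre line when squeezed). They hinge 110 mm behind the origin. Mass 90 g
- pad_left (a point): middle of the outer face of the left arm's blue finger pad (pads 50 mm long, 16 mm high, one on each arm; squeeze there). Sprung open the pads' outer faces are 58 mm apart, at the mark 45 mm, and there the arms are parallel. Squeezing takes about 4 N at the pads to start and 12 N at the mark; let go, they spring open
- pad_right (a point): middle of the outer face of the right arm's blue finger pad, opposite the left one
- gauge_line (a point): red line on a white gauge strip, which is fixed on top of the left arm 50 mm ahead of the pads' middle and crosses over the right arm (two black lines further out mean nothing here). At the mark the right arm lies right under the red line
- tweezer_arm (a joint): closing angle of the right arm against the left, rad: 0 = sprung open (tip gap 30 mm), 0.117 = at the red mark (tip gap 6 mm), 0.14 = stop (tip gap about 1 mm); the tip gap falls by 2.05 mm for each 0.01 rad
- pin_end (a point): centre of the free end of the long brass pin (24 mm long, 5 mm diameter), which points inwards from the left (+y) arm, 95 mm ahead of the tweezers' origin and 8 mm above the arms' lower edges
- pin_mid (a point): middle of the long pin, on its axis, 12 mm from its free end and 12 mm from the inner face of its arm
- button_end (a point): centre of the free end of the short brass pin (6 mm long) on the right arm, facing the long pin. The free space between the two pin ends is the tip gap: 30 mm sprung open, 6 mm at the mark
- rest: fixed wooden rest for the tweezers: base 200 x 130 x 8 mm with two crossbars 14 mm thick, 45 mm high, 70 mm behind and 68 mm ahead of its centre (own x); between the bars there is free room under the tweezers. Origin: centre of its underside
- rack: fixed white plastic draining rack, 76 (own x) x 164 (own y) x 50 mm, its floor 30 mm above the table, with three slots side by side 46 mm apart along own y, fences 20 mm high; one cutter stands in each. Origin: centre of its underside
- house: loose red plastic biscuit cutter in the outline of a house, 56 wide (own x) x 20 deep (own y) x 56 mm high, standing upright on its base in one of the rack's slots, with a round hanging eye above its gable. Origin: centre of its underside, own z up, 30 mm above the table at the start. Mass about 35 g. The other two cutters have no eye
- eye (a point): centre of the hanging eye: a red ring of 8 mm round bar, 31 mm outer diameter, with a clear hole of 13 to 14 mm, 76.5 mm above the cutter's base; the hole's axis is the cutter's own y (level). Nothing on the rack is as high as the hole
- triangle: loose green triangular cutter, 53 x 20 x 45 mm, in another slot of the rack; leave it standing
- hexagon: loose yellow six-sided cutter, 53 x 20 x 44 mm, in another slot of the rack; leave it standing
- shaker: spice shaker, 42 mm diameter, 95 mm high, bystander
- biscuit: baked round biscuit, 58 mm wide, 8 mm thick, lying on the table, bystander
- mug: blue mug, 76 mm diameter, 90 mm high, bystander
Things that resemble listed ones, but are neither listed nor needed, are in the scene too. Of the things that look like the tweezers, the smaller one is meant.

How it is judged:
By the outcome, as a careful person would: the job done as asked, in the order asked, and still so for the second after the job is handed in, while the arm keeps its last pose, push and grip.
It also fails if it takes over 51 s, if anything falls off the work surface, if the arm or the gripper's body presses on something with over 40 N, if the wrist force passes 120 N, or if a joint passes its speed limit or range.

## Robot

A 6-joint arm with a two-finger parallel gripper is mounted at the origin on the work surface. World frame = base frame: x ahead of the robot, y to its left, z up, the work surface at z = 0. Lengths are in mm, angles in degrees, forces in N, time in s.
With the tool pointing down it reaches from about 275 to 850 mm from the base axis. Payload 5.2 kg.
Tool frame: the origin (TCP) lies at the very end of the fingers, on their centre line; the grasp point (between the pads) lies 19 mm behind it; x points along the fingers, y is the direction in which the jaws open and shut, and the axes are right-handed (so a half turn about x gives the same grasp; the last joint's range is limited). The gripper opens to 85 mm and grips with 20 to 120 N. Pads are 22 mm wide; open, the fingers measure 114 mm over their backs; the gripper's body (76 mm by 85 mm) begins 54 mm behind the grasp point. The pads swing forward as they close: fully open they stand 13 mm farther back than shut.
Start: joints at [57.995, 14.817, 87.949, -0, 77.235, -11.62], TCP at [191.566, 515.565, 231.31] pointing down, gripper open.
Joint ranges: [-179.93, 179.93], [-52.35, 119.4], [10.71, 147.94], [-69.91, 249.91], [12.55, 155.21], [-178.61, 178.61]. Speed limits (degrees/s): [147.25, 147.25, 180, 180, 180, 180].

## Interface

Orientations are given as [roll, pitch, yaw] about the fixed x, y, z axes, in that order (R = Rz(yaw) Ry(pitch) Rx(roll)).
In Python, from plant import arm gives the robot as it stands. The module is installed in compiled form; this text tells all that it offers. Calls block until the motion is done:
- arm.goto(position, orientation): joint-space move of the TCP to a pose.
- arm.move_straight(position, vel=150, attitude=None, max_force=None): straight line of the TCP; attitude=None keeps the orientation; vel is the mean speed in mm/s. With max_force (N) it stops when the force on the tool has changed by that much, and returns True; else False.
- arm.move_j(angles): joint-space move.
- arm.move_gripper(opening, force=None): finger opening in mm; force is the grip in N (None keeps the last); returns when the fingers have stopped.
- arm.wait(seconds).
- arm.inverse_kinematics(position, orientation): joint angles nearest the present ones, or None.
- arm.camera(name): name is "scene" or "side" or "wrist"; returns a dict with "pixels" (400x640x3 uint8, red, green, blue), "range_z" (400x640 float32, mm along the optical axis (not along the pixel's ray), 0 where there is no reading), "mtx" (3x3 intrinsics, pixels), "pose" (4x4, takes a point from camera to world coordinates). Camera axes: x right, y up, looking along -z (the intrinsics and any distortion apply to the point x, -y, -z); pixel columns grow to the right and rows downward; lengths in mm; the calibration is good to about 2 mm. The wrist camera is an equidistant fisheye: a pixel r from the principal point sees the ray r / f radians off the axis. A picture is of the moment at which its call begins.
A pose or a line that the arm cannot do raises arm.MotionError and nothing moves.
- arm.finish_job(): hands the job in, once; it reports no verdict.
Readings, each from a call of its own:
- arm.current_clock(): time.
- arm.current_qpos(): joint angles.
- arm.current_qd(): joint speeds.
- arm.current_joint_torque(): joint torques, N m.
- arm.current_ee_pos(): TCP position.
- arm.current_tool_rot(): TCP orientation.
- arm.current_contact_force(): force on the tool from outside, world axes, zero at the start.
- arm.current_wrist_torque(): the same for the moment, N m.
- arm.current_opening(): finger opening in mm.
Only numpy, scipy, OpenCV 4.12 (cv2) and the standard library are available. Lean on these libraries where they do the work, as an engineer would, in place of code of your own. Each camera call takes 0.05 s, during which the arm holds its last target. There are 200 camera calls.

## Working session

There is one attempt and no reset: what is moved stays moved. The work goes in short steps, each a Python script; the robot and the scene stay as the last script left them, time stands still between calls to the robot, and variables do not carry over. Pictures are saved under pics/ and viewed, about 8 in all and at most 12, crops included, and the job is handed in when it is done.

```bash
mkdir -p pics
cat > h.py <<'E'
import numpy as np, cv2
from plant import arm
def snap(n,tag):
    c=arm.camera(n); np.savez(f'pics/{tag}.npz',**c); cv2.imwrite(f'pics/{tag}.png',c['pixels'][:,:,::-1]); return c
def load(tag): return dict(np.load(f'pics/{tag}.npz'))
def px(c,u,v,z=None):
    """world point of pixel (pinhole) by depth, or on plane z"""
    K=c['mtx']; d=np.array([(u-K[0,2])/K[0,0],-(v-K[1,2])/K[1,1],-1.])
    P=c['pose']
    if z is None:
        return P[:3,:3]@(d*c['range_z'][int(round(v)),int(round(u))])+P[:3,3]
    r=P[:3,:3]@d; return P[:3,3]+r*(z-P[2,3])/r[2]
def crop(tag,u0,v0,u1,v1,s,out):
    i=cv2.imread(f'pics/{tag}.png')[v0:v1,u0:u1]; cv2.imwrite(f'pics/{out}.png',cv2.resize(i,None,fx=s,fy=s,interpolation=cv2.INTER_CUBIC))
E
python3 - <<'E'
from h import *
for n in('scene','side','wrist'):
    c=snap(n,n+'0'); print(n,c['mtx'].tolist(),c['pose'].round(3).tolist())
print(arm.current_clock(),arm.current_tool_rot(),arm.current_opening())
E
```

```text
scene [[468.9957036519096, 0.0, 321.0156420498245], [0.0, 468.9957036519096, 198.3638463474845], [0.0, 0.0, 1.0]] [[0.063, -0.717, 0.694, 1447.618], [0.998, 0.037, -0.053, -148.322], [0.012, 0.696, 0.718, 1094.897], [0.0, 0.0, 0.0, 1.0]]
side [[375.6738823282772, 0.0, 316.8151324305337], [0.0, 375.6738823282772, 200.19769433293737], [0.0, 0.0, 1.0]] [[-0.982, 0.146, -0.117, 341.482], [-0.186, -0.692, 0.697, 682.384], [0.021, 0.707, 0.707, 890.061], [0.0, 0.0, 0.0, 1.0]]
wrist [[309.70691628693146, 0.0, 319.00713020265005], [0.0, 309.70691628693146, 193.20612040091868], [0.0, 0.0, 1.0]] [[0.347, -0.899, -0.266, 123.891], [0.938, 0.332, 0.101, 541.382], [-0.003, -0.285, 0.959, 374.192], [0.0, 0.0, 0.0, 1.0]]
0.15 [-102.55866722   89.91696249 -122.9418414 ] 85.16357869100251
```

View pics/scene0.png

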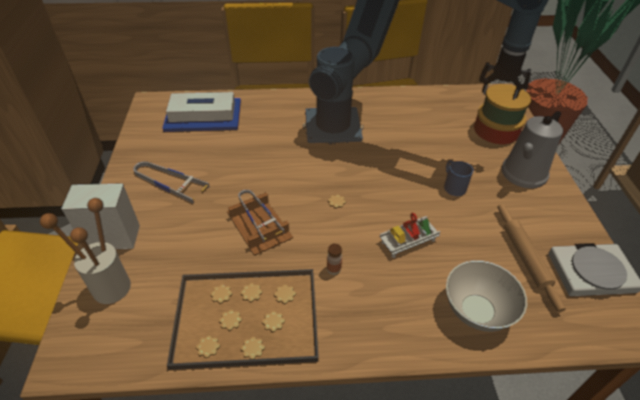

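View pics/side0.png

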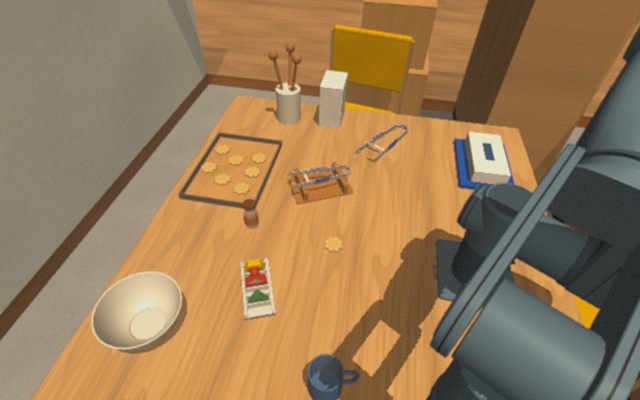

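Run:
```python
from h import *
a=cv2.imread('pics/scene0.png'); b=cv2.imread('pics/side0.png')
f=lambda i,u,v:cv2.resize(i[v:v+75,u:u+100],None,fx=4,fy=4,interpolation=cv2.INTER_CUBIC)
cv2.imwrite('pics/c1.png',np.vstack([np.hstack([f(a,210,180),f(a,360,190)]),np.hstack([f(b,270,145),f(b,210,250)])]))
c=load('scene0')
for u,v in[(260,220),(410,240),(458,178),(334,258),(337,201)]: print(u,v,px(c,u,v).round(0))
c=load('side0')
for u,v in[(320,180),(255,280),(257,310)]: print(u,v,px(c,u,v).round(0))
```

```text
260 220 [ 479. -262.    6.]
410 240 [607. 176.  38.]
458 178 [401. 364.  81.]
334 258 [686. -52.  73.]
337 201 [408. -17.   4.]
320 180 [ 487. -234.   57.]
255 280 [586. 170.  41.]
257 310 [558. 244.  27.]
```

View pics/c1.png

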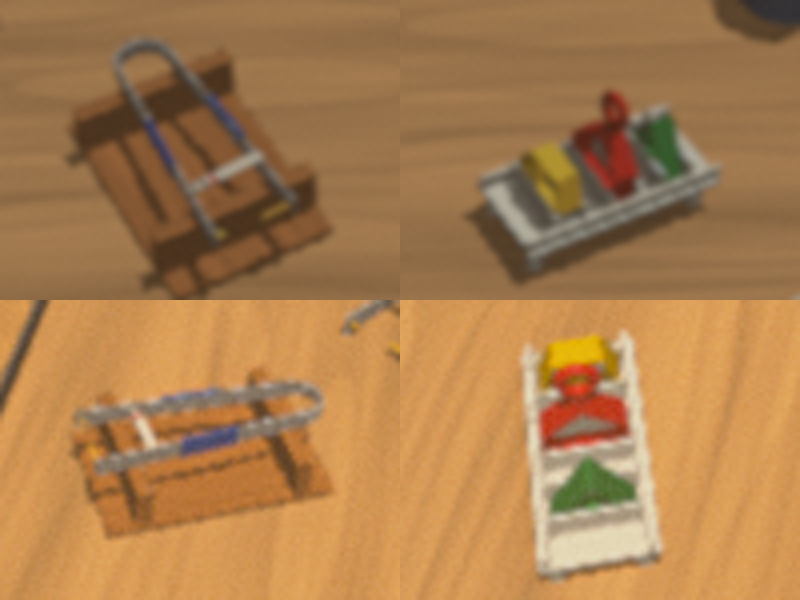

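```bash
cat >> h.py <<'E'
def ori(a): return [90-a,90,0]   # tool down, jaw axis at world angle a (deg); camera sits at a+90
def wpx(c,u,v,z):
    K=c['mtx'];x=np.array([u-K[0,2],v-K[1,2]])/K[0,0];r=np.hypot(*x)
    d=np.array([np.sin(r)*x[0]/r,-np.sin(r)*x[1]/r,-np.cos(r)]);d=c['pose'][:3,:3]@d
    return c['pose'][:3,3]+d*(z-c['pose'][2,3])/d[2]
E
python3 - <<'E'
from h import *
c=load('scene0')
bow=px(c,245.7,192.5,61);L=px(c,284.5,230.5,61);R=px(c,264.5,240,61)
print(bow,L,R); d=(L+R)/2-bow; print(np.linalg.norm(d)); psi=np.degrees(np.arctan2(d[1],d[0])); print('psi',psi)
eye=px(c,513/4+360-(400/4)+0, 105/4+190,106) ; eye=px(c,(613-400)/4+360,105/4+190,106.5);print('eye',eye)
s=load('side0'); print('eye side',px(s,(576-400)/4+210,(382-300)/4+250,106.5))
for p in [(486,483-400+0)]: pass
# rack ends (side img) top fences z=50
q=[px(s,210+(x-400)/4,250+(y-300)/4,50) for x,y in((527,350),(625,340),(542,572),(658,560))]
print(np.round(q,0))
o=(L+R)/2
o=bow+d/np.linalg.norm(d)*115
print('origin',o)
for pos,a in(([o[0],o[1],200],psi-90),([o[0],o[1],200],psi+90),([505,180,200],-90),([505,180,200],-100),([505,180,200],-80),([505,180,200],90)):
    j=arm.inverse_kinematics(pos,ori(a)); print(a,None if j is None else np.round(j,0))
E
```

```text
[ 411.57017381 -303.79680881   61.        ] [ 571.7698633  -185.28597324   61.        ] [ 603.8140234  -241.88547815   61.        ]
197.9700774805259
psi 27.10872059161126
eye [576.72974675 181.43968796 106.5       ]
eye side [577.36005672 183.6570799  106.5       ]
[[634. 130.  50.]
 [572. 108.  50.]
 [573. 282.  50.]
 [507. 261.  50.]]
origin [ 513.93667159 -251.39356338   61.        ]
-62.89127940838874 [-37.  18.  88.   0.  74.  26.]
117.10872059161126 [ -37.   18.   88.    0.   74. -154.]
-90 [ 8. 15. 93. -0. 73. 98.]
-100 [  8.  15.  93.  -0.  73. 108.]
-80 [ 8. 15. 93. -0. 73. 88.]
90 [  8.  15.  93.  -0.  73. -82.]
```

Run:
```python
from h import *
u=lambda t:np.array([np.cos(np.radians(t)),np.sin(np.radians(t)),0])
p=np.array([577,182,0])-65*u(22); p[2]=190
arm.goto(p,ori(-68)); c=snap('wrist','w1')
p=np.array([514,-251,0])-45*u(27); p[2]=190
arm.goto(p,ori(-63)); c=snap('wrist','w2'); print(arm.current_clock(),c['pose'].round(2))
crop('w1',200,60,440,260,3,'w1c');crop('w2',160,40,480,280,2.5,'w2c')
```

```text
3.6 [[ 4.6000e-01  8.5000e-01  2.5000e-01  5.3875e+02]
 [-8.9000e-01  4.4000e-01  1.3000e-01 -2.3677e+02]
 [ 0.0000e+00 -2.8000e-01  9.6000e-01  3.3366e+02]
 [ 0.0000e+00  0.0000e+00  0.0000e+00  1.0000e+00]]
```

View pics/w1c.png

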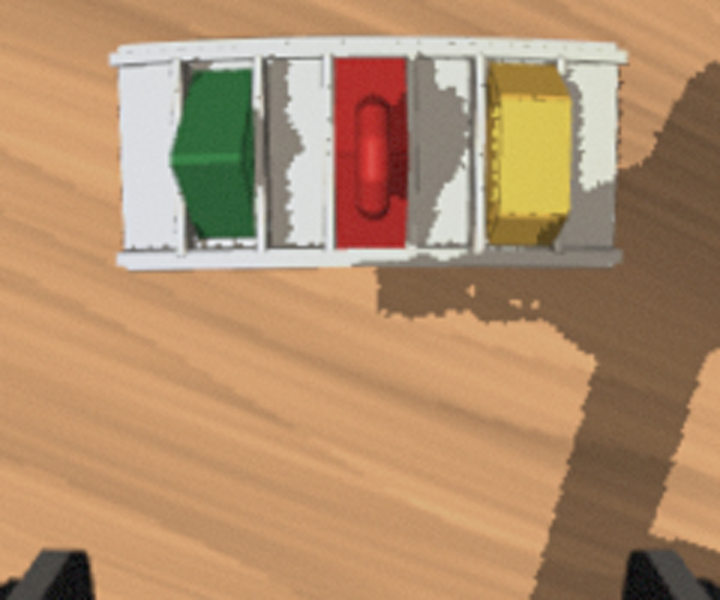

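View pics/w2c.png

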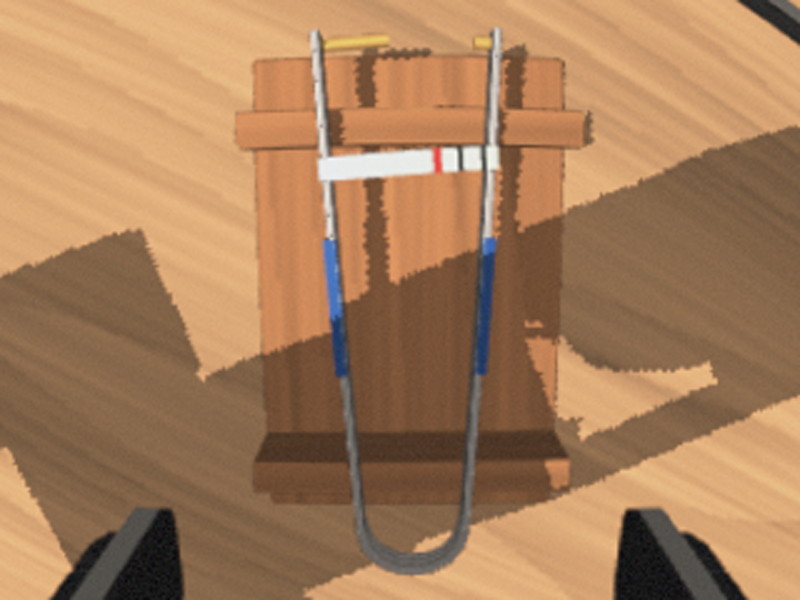

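Run:
```python
from h import *
c=load('w1'); g=lambda x,y,z:wpx(c,200+x/3,60+y/3,z)
an=lambda d:np.degrees(np.arctan2(d[1],d[0]))
e=g(372.5,157,106.5); print('eye',e.round(1))
A,B=g(372,95,108),g(372,218,108); print('ring',np.linalg.norm(A-B),an(A-B),((A+B)/2).round(1))
w1=g(358,157,106.5);w2=g(388,157,106.5); print('bar',np.linalg.norm(w1-w2))
for p,q,z in(((112,57),(626,55),50),((118,262),(620,260),50),((335,247),(335,58),66),((407,247),(408,58),66)):
    P,Q=g(*p,z),g(*q,z);print(an(Q-P),np.linalg.norm(P-Q),((P+Q)/2).round(1))
c=load('w2'); g=lambda x,y,z:wpx(c,160+x/2.5,40+y/2.5,z)
pts=dict(bow=(412,572),Lf=(325,240),Lr=(338,376),Rf=(494,238),Rr=(485,374),Lt=(316,32),Rt=(497,30))
W={k:g(*v,61) for k,v in pts.items()}
for k in W: print(k,W[k].round(1))
pe=g(389,41,54); be=g(474,43,54); print('pin',pe.round(1),be.round(1),np.linalg.norm(pe-be))
L=(W['Lf']+W['Lr'])/2;R=(W['Rf']+W['Rr'])/2;o=(L+R)/2
t=(W['Lt']+W['Rt'])/2-W['bow']; t2=o-W['bow']
print('o',o.round(1),'w',np.linalg.norm(L-R),'psi',an(t),an(t2),an(L-R)-90,'len',np.linalg.norm(t),'bow-o',np.linalg.norm(t2),'pads',np.linalg.norm(W['Lf']-W['Lr']), an(W['Lf']-W['Lr']),an(W['Rf']-W['Rr']),an(W['Lt']-W['Lf']),an(W['Rt']-W['Rf']))
```

```text
eye [579.5 180.4 106.5]
ring 29.948397420776335 22.26774922497103 [579.6 180.6 108. ]
bar 7.258984511849679
-67.41317580487478 157.8335639968645 [609.3 192.3  50. ]
-67.53611344226091 157.9670048345937 [549.5 167.9  50. ]
22.015230421216536 54.6819875714654 [575.9 189.7  66. ]
22.20500450613564 54.73040860894814 [583.7 170.5  66. ]
bow [ 398.8 -315.4   61. ]
Lf [ 502.3 -227.    61. ]
Lr [ 459.6 -253.1   61. ]
Rf [ 530.3 -279.8   61. ]
Rr [ 484.8 -300.8   61. ]
Lt [ 567.  -190.9   61. ]
Rt [ 596.5 -246.3   61. ]
pin [ 576.2 -214.5   54. ] [ 589.6 -241.5   54. ] 30.158949591007396
o [ 494.2 -265.2   61. ] w 56.8642921605431 psi 27.886379392881484 27.744844995978244 27.930183702690968 len 206.9405470195876 bow-o 107.80064829447159 pads 50.09958198783606 31.435270295411346 24.884796924750997 29.1607702225892 26.8397349806813
```

Run:
```python
from h import *
a=27.9-90
arm.goto([494.5,-265,110],ori(a))
arm.move_straight([494.5,-265,29],vel=90,max_force=8)
print(arm.current_ee_pos(),arm.current_contact_force())
arm.move_gripper(60,20); print(arm.current_opening())
arm.move_gripper(53,20); print(arm.current_opening(),arm.current_contact_force(),arm.current_clock())
snap('wrist','w3'); crop('w3',160,0,480,240,2.5,'w3c')
```

```text
[ 494.91364643 -265.36923224   29.58958476] [-0.02879784  0.10718745  0.17890547]
60.286356012637874
53.27699152937585 [-0.64818984  0.85451814  6.98487862] 5.6917
```

View pics/w3c.png

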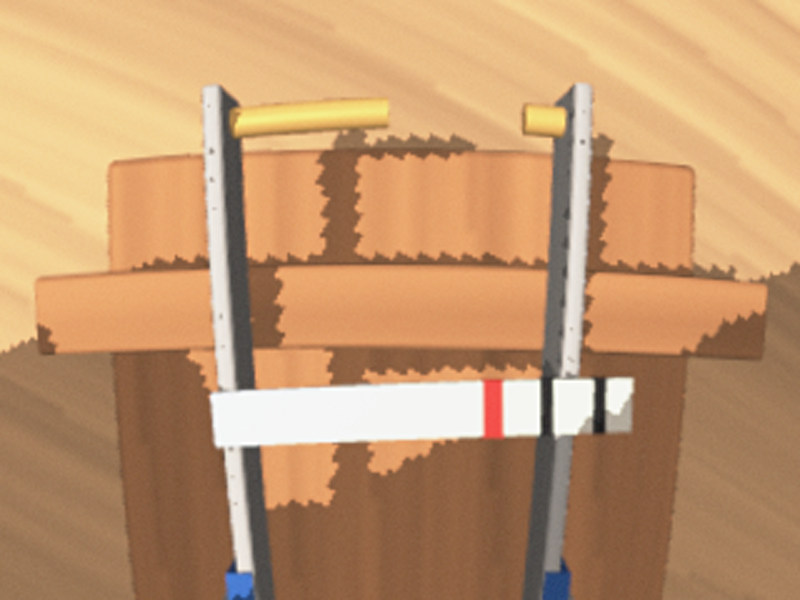

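Run:
```python
from h import *
p=arm.current_ee_pos().copy(); p[2]+=75
arm.move_straight([494.5,-265,105],vel=60)
print(arm.current_opening(),arm.current_contact_force(),arm.current_ee_pos(),arm.current_tool_rot(),arm.current_clock())
snap('wrist','w4'); crop('w4',160,0,480,240,2.5,'w4c')
c=load('w3');g=lambda x,y,z:wpx(c,160+x/2.5,y/2.5,z)
print(g(388,113,53),g(523,120,53))
```

```text
53.04902556610709 [-0.55146464  0.83525026 -1.42808226] [ 494.20219597 -264.79168179  104.49063266] [-67.38151761  89.93975125 140.515697  ] 7.1583
[ 578.81398523 -218.50787603   53.        ] [ 588.02217204 -237.1730602    53.        ]
```

View pics/w4c.png

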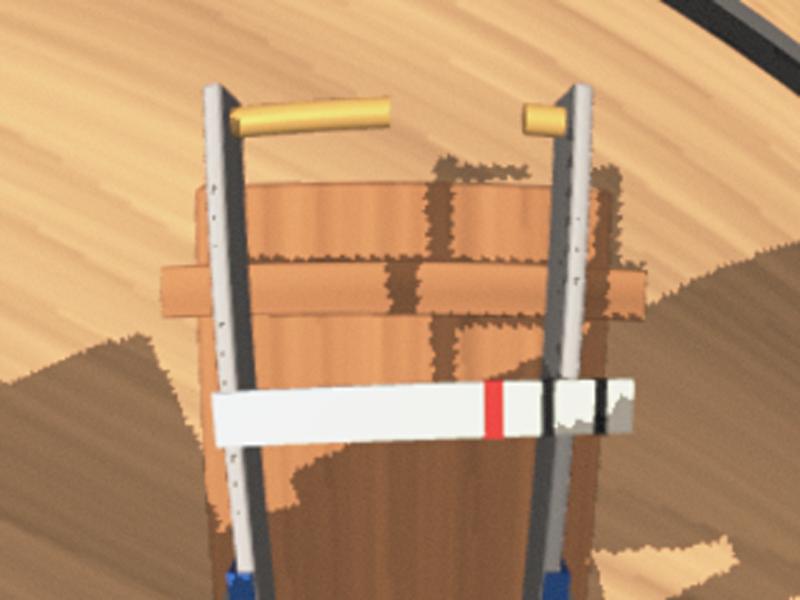

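```bash
cat >> h.py <<'E'
PS=22.3; f=np.array([np.cos(np.radians(PS)),np.sin(np.radians(PS)),0]); l=np.array([-f[1],f[0],0]); EYE=np.array([579.,181,0])
def tp(back,lat,z): return EYE-back*f+lat*l+np.array([0,0,z])
def rel(): 
    d=np.array(arm.current_ee_pos())-EYE; return (d@f).round(2),(d@l).round(2),round(d[2],2)
E
python3 - <<'E'
from h import *
arm.move_straight([494.5,-265,150],vel=120)
arm.goto(tp(140,8.2,140),ori(PS-90))
arm.move_straight(tp(140,8.2,83),vel=100)
print(rel(),arm.current_opening(),arm.current_contact_force(),arm.current_tool_rot(),arm.current_clock())
snap('wrist','w5'); crop('w5',160,0,480,240,2.5,'w5c')
E
```

```text
(np.float64(-139.65), np.float64(7.8), np.float64(83.26)) 52.904949174969424 [-0.04748916  0.54439306 -0.08776957] [160.99322613  89.97510206   3.26286882] 9.9417
```

View pics/w5c.png

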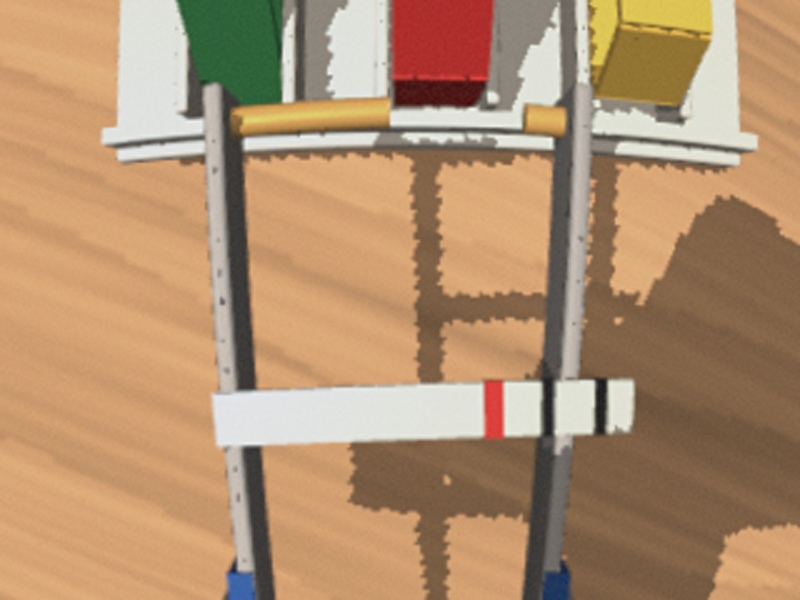

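Run:
```python
from h import *
print(arm.move_straight(tp(96,8.2,83),vel=40,max_force=3))
print(rel(),arm.current_opening(),arm.current_contact_force(),arm.current_clock())
snap('wrist','w6'); snap('side','s6')
a=cv2.imread('pics/w6.png')[0:150,200:420]; b=cv2.imread('pics/s6.png')[235:335,190:337]
cv2.imwrite('pics/x6.png',np.vstack([cv2.resize(a,(600,409),interpolation=2),cv2.resize(b,(600,408),interpolation=2)])[:600])
cv2.imwrite('pics/x6.png',np.hstack([cv2.resize(a,(440,300),interpolation=2),cv2.resize(b,(360,300),interpolation=2)]))
```

```text
False
(np.float64(-96.31), np.float64(8.26), np.float64(82.94)) 53.12401375033054 [ 0.47943064  0.4632679  -0.40374549] 11.2417
```

View pics/x6.png

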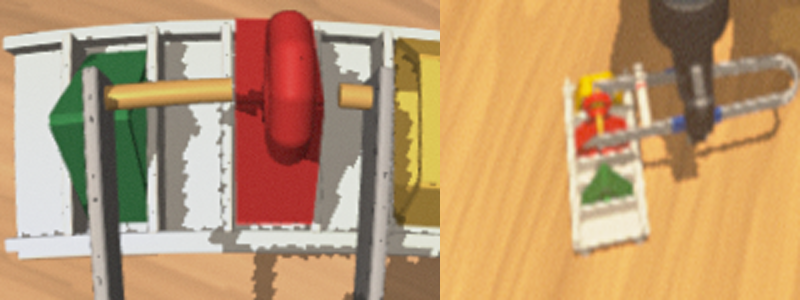

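Run:
```python
from h import *
c=load('w6');g=lambda x,y,z:wpx(c,200+x/2,y/2,z)
F=lambda p:(round((p-EYE)@f,1),round((p-EYE)@l,1))
print('ring ends',F(g(292,10,110)),F(g(292,163,107)),'pin',F(g(234,91,106.5)),'btn',F(g(340,95,106.5)),'ringside',F(g(264,88,112)),F(g(324,88,112)))
print(arm.move_straight(tp(96,-10.2,83),vel=25,max_force=3))
print(rel(),arm.current_opening(),arm.current_contact_force(),arm.current_clock())
snap('wrist','w7'); s=snap('side','s7')
a=cv2.imread('pics/w7.png')[0:150,200:420]; b=cv2.imread('pics/s7.png')[250:300,225:285]
cv2.imwrite('pics/x7.png',np.hstack([cv2.resize(a,(440,300),interpolation=2),cv2.resize(b,(360,300),interpolation=2)]))
```

```text
ring ends (np.float64(15.2), np.float64(-1.2)) (np.float64(-14.8), np.float64(-1.4)) pin (np.float64(-0.6), np.float64(9.6)) btn (np.float64(-0.9), np.float64(-10.7)) ringside (np.float64(-1.1), np.float64(4.2)) (np.float64(-0.7), np.float64(-6.8))
False
(np.float64(-96.05), np.float64(-10.17), np.float64(82.98)) 53.44225014417667 [-0.0205132  -0.56873505 -0.50857071] 12.225
```

View pics/x7.png

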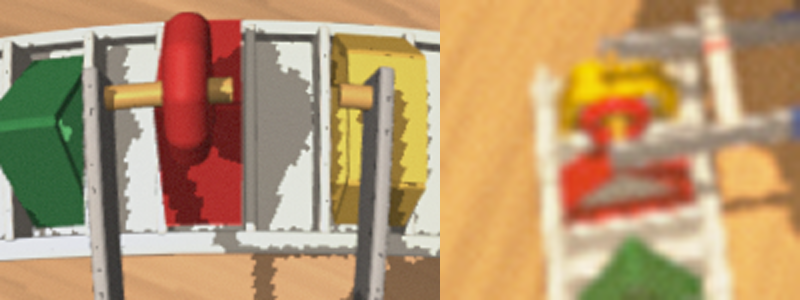

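Run:
```python
from h import *
arm.move_gripper(49,20)
print(arm.move_straight(tp(96,-6.2,83),vel=25,max_force=3))
arm.move_gripper(45,20); arm.wait(.3)
print(rel(),[arm.current_opening() for _ in range(5)],arm.current_contact_force(),arm.current_clock())
snap('wrist','w8'); crop('w8',210,0,410,190,3.1,'w8c')
```

```text
False
(np.float64(-96.0), np.float64(-6.24), np.float64(82.99)) [45.465068514566916, 45.465068514566916, 45.465068514566916, 45.465068514566916, 45.465068514566916] [ 0.13400212  0.46912267 -0.83566976] 13.3667
```

View pics/w8c.png

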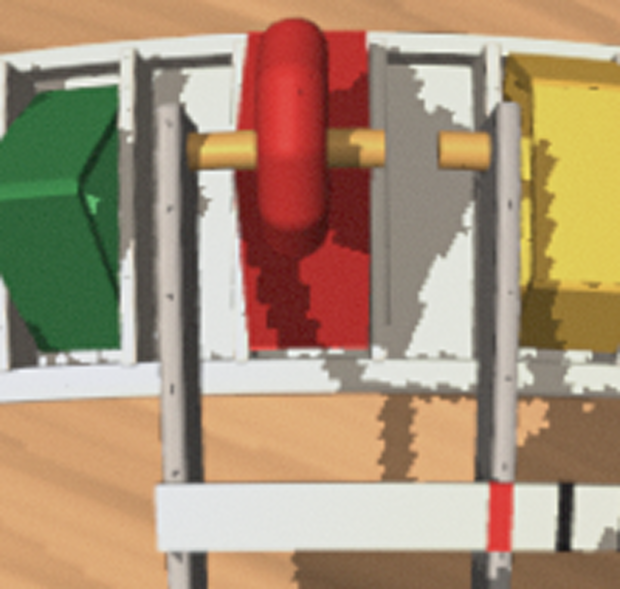

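Run:
```python
from h import *
print(arm.move_straight(tp(96,-6.2,95),vel=20,max_force=5)); print(arm.current_contact_force())
print(arm.move_straight(tp(96,-6.2,207.5),vel=40,max_force=6)); arm.wait(1)
print(rel(),arm.current_opening(),arm.current_contact_force(),arm.current_clock())
c=snap('wrist','w9'); s=snap('side','s9'); 
a=cv2.imread('pics/w9.png')[0:190,210:410]; b=cv2.imread('pics/s9.png')[190:320,180:320]
cv2.imwrite('pics/x9.png',np.hstack([cv2.resize(a,(420,400),interpolation=2),cv2.resize(b,(380,400),interpolation=2)]))
```

```text
False
[-0.29424952 -0.22642432 -0.55136705]
False
(np.float64(-95.99), np.float64(-6.18), np.float64(207.51)) 45.012971348376745 [-1.02245341  0.62203556 -1.11381293] 18.1333
```

View pics/x9.png

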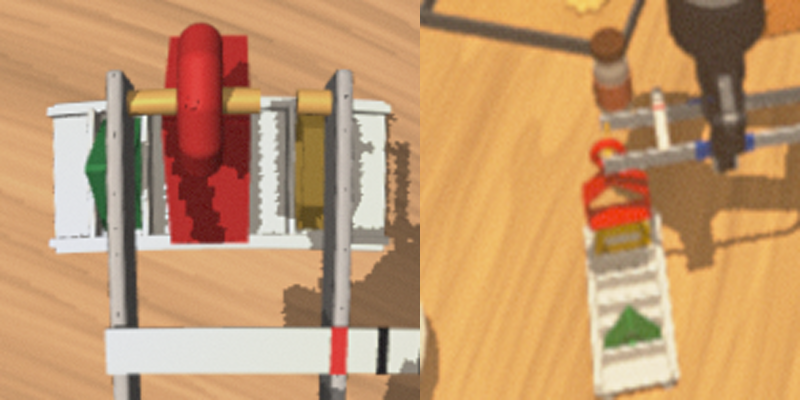

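```bash
python3 -c "
from h import *
print(arm.current_opening(),rel(),arm.current_contact_force()); arm.finish_job()"
```

```text
45.433573739020346 (np.float64(-96.0), np.float64(-6.19), np.float64(207.49)) [ 0.1850975   0.62972047 -1.10129126]
the job is handed in; nothing more can be done
```

The job is done and handed in at about 18 s of the 51 s allowed. The red cutter hangs by its eye on the brass pin, clear of the rack, with the tweezers held at the mark.

I gripped the tweezers by the blue pads and threaded the pin through the eye with no contact force showing. I then squeezed to a finger opening of 45 mm and lifted straight up. The gripper did not touch the cutter.

**Gap:** the wrist pictures show the right arm under the red line both before and after the lift. The tip gap scales to about 6.3–6.5 mm against the 6 mm asked, and it did not change with the lift. The opening reading scattered between 45.0 and 45.5 mm.

**Lift height:** the gripper rose 124.5 mm, so I put the cutter's rise at about 120 mm, allowing for the play of the pin in the eye. I did not measure that height directly.

**Other things:** the last pictures show the green and yellow cutters still standing in the rack and the shaker upright. The mug and the biscuit were not looked at again at the end, but the arm went nowhere near them. No force guard tripped and no check failed.

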